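# Mesh the tall grinding cup with the spice grinder's drive

### The arm

A 7-joint arm with a two-finger parallel gripper is mounted at the origin on a cart in front of the work surface, level with it; the furniture and walls round the work are solid. World frame = base frame: x ahead of the robot, y to its left, z up, the work surface at z = 0. Lengths are in m, angles in rad, forces in N, time in s.
With the tool pointing down it reaches from about 0.4 to 0.85 m from the base axis. Payload 4.5 kg.
Tool frame: the origin (TCP) lies on the centre line of the jaws, within the pads' length; the fingertips stand 25 mm ahead of it and the grasp point (between the pads) lies 6 mm ahead of it; z points along the fingers, y is the direction in which the jaws open and shut (so a half turn about z gives the same grasp; the last joint's range is limited). The gripper opens to 88 mm and grips with 3 to 60 N. Pads are 18 mm wide; open, the fingers measure 123 mm over their backs; the gripper's body (75 mm by 187 mm) begins 45 mm behind the grasp point.
Start: joints at [-1.112, 0.689, -0.195, 1.565, 0.157, 0.902, -0.215], TCP at [0.258, 0.569, 0.264] pointing down, gripper open.
Joint ranges: [-3.01, 3.01], [-0.46, 2.08], [-1.47, 1.51], [0.13, 2.56], [-1, 4.14], [0.04, 2.09], [-2.66, 2.66]. Speed limits (rad/s): [2.57, 2.57, 3.14, 3.14, 3.14, 3.14, 3.14].

### API

Orientations are given as a unit quaternion [x, y, z, w].
In Python, from plant import r, eyes gives the robot as it stands.
- The arm moves only by the tool servo_tool, never from a script. Its argument "deltas" is a list of rows, each an object of numbers: "dx", "dy", "dz": the shift along the tool's x, y, z in units of 60 mm (1.0 is 60 mm); "ax", "ay", "az": the turn, a rotation vector about the tool's x, y, z in units of 6 degrees (1.0 is 6 degrees); "hand": the finger opening in mm, from 0 to 88.1. A call has 1 to 10 rows; each row is the pose to reach, as a shift and turn from the pose commanded when the call began, along the tool's axes at that moment; what a row does not reach only later rows make up. A row lasts 1/8 s, in which the tool goes at most 62.5 mm and 10.7 degrees, less where a joint would pass 70% of its speed; a pose out of reach is approached as far as the arm can. A call with a gripper value outside its range is refused whole. The fingers move at their own pace and stop on an object; "newtons" is the grip in N (left out, the last holds). Time passes only in rows, so rows that repeat a pose let the fingers close. It gives the time, the measured TCP pose, the force and the opening at its end, in the units of the state.
- r.get_state(): the state, without advancing time (a new reading comes with each control period).
- eyes.snapshot(name): name is "side" or "top"; returns (picture, depth): 400x640x3 uint8, red, green, blue; 400x640 float32, m along the optical axis (not along the pixel's ray), 0 where there is no reading.
- eyes.camera_model(name): a dict with "fx", "fy", "cx", "cy" (pixels), "pose" (4x4, takes a point from camera to world coordinates). Camera axes: x right, y up, looking along -z (the intrinsics and any distortion apply to the point x, -y, -z); pixel columns grow to the right and rows downward; lengths in m; the calibration is good to about 2 mm. A picture is of the moment at which its call begins. camera_model takes no time and is no camera call.
- r.finish_job(): hands the job in, once; it reports no verdict.
The state is a dict: "clock": time; "q": joint angles; "qd": joint speeds; "joint_torque": joint torques, N m; "tool_pos": TCP position; "eef_rot": TCP orientation; "contact_force": force on the tool from outside, world axes, zero at the start; "moment": the same for the moment, N m; "opening": opening from 0.0 (shut) to 1.0 (fully open).
Only numpy, scipy, OpenCV 4.12 (cv2) and the standard library are available. Lean on these libraries where they do the work, as an engineer would, in place of code of your own. Each camera call takes 0.05 s, during which the arm holds its last target.

### The job

Fit the taller of the two steel grinding cups to the spice grinder: hold it by the bar on its lid, turn it so that the four teeth under it go into the four gaps between the lugs of the drive disc, and push it down until the disc has sunk as far as it goes. Leave the cup standing there upright, let go of it, and leave the low cup where it is.

Things in the scene. Friction and masses are not known exactly. Their poses are not given: they have to be found in the camera images.
- tall_cup_mid (a point): Centre of the taller cup: loose, steel with black foot and lid, 68 mm across, 124 mm high, 0.2-0.4 kg. Heights above its underside (62 mm below this point): 0-16 mm four teeth, 16 mm wide, 29 mm from the axis on its +x, -x, +y, -y sides; 16-80 body; lid top at 86; 86-124 grip bar on the lid, 44 mm long along x, 14 mm thick along y, so it points along one pair of teeth. z is up.
- low_cup_mid (a point): Centre (half-way up) of the low cup, a bystander: the same shape as the tall one but 90 mm high. The two cups stand left and right of the grinder, either way round.
- drive_top (a point): Centre of the drive disc's upper face (moves with it). The disc, 84 mm across, stands 10 mm proud of the grinder, a fixed white block 110 mm square, 50 mm high; x, y run along the block's sides, z up. Four round-topped lugs, 12 mm high and wide, 33 mm from the axis, stand toward the block's corners, so teeth mesh (10 degrees of play) when the cup's bar is parallel to any side of the block.
- drive_disc (a joint): Sink of the drive disc: 0 = up, 0.008 m = fully down at its stop. It takes about 8 N (more than the cup's weight) and stays where left. A coned boss on the disc, 44 mm across and 14 mm high, centres the cup between its teeth with 3 mm of play. Meshed, the cup's underside rests on the disc's face; not meshed, it stands 12 mm higher.
Mind the look-alikes: they are no part of the job. What is shaped like the part that bears tall_cup_mid but pink is not meant.

How it is judged:
At the end, for the whole second after the job is handed in: The tall cup stands upright (within about 7 degrees) on the axis of the drive disc (within 10 mm), its teeth meshed with the lugs (underside within 4 mm of the disc), the disc pushed down at least 6 of its 8 mm, the cup released, and the low cup within 40 mm of where it stood (horizontal distance between tall_cup_mid and drive_top below 0.01 m and z of tall_cup_mid in the frame of drive_top between 0.057 and 0.066 m and angle between tall_cup_mid's own z axis and vertical below 0.12 rad and value of joint drive_disc above 0.006 m and distance of low_cup_mid from where it was at the start of the episode below 0.04 m); the robot touches nothing.
It fails at once if the low cup is moved more than 40 mm (distance of low_cup_mid from where it was at the start of the episode above 0.04 m).
It also fails if it takes over 35 s, if anything falls off the work surface, if the arm or the gripper's body presses on something with over 40 N, if the wrist force passes 120 N, or if a joint passes its speed limit or range.

## Working session

There is one attempt and no reset: what is moved stays moved. The work goes in short steps, Python scripts to look and compute and a tool call to move; the robot and the scene stay as the last step left them, time stands still between calls to the robot, and variables do not carry over. Pictures are saved under pics/ and viewed, and the job is handed in when it is done.

Besides the shell and the picture viewer there is one more tool, called in YAML: its name, and indented under it one key for each argument. servo_tool: Moves the arm, as the interface text tells. Its arguments: {"type":"object","properties":{"deltas":{"type":"array","items":{"type":"object","properties":{"dx":{"type":"number"},"dy":{"type":"number"},"dz":{"type":"number"},"ax":{"type":"number"},"ay":{"type":"number"},"az":{"type":"number"},"hand":{"type":"number"}}}},"newtons":{"type":"number"}},"required":["deltas"]}

```bash
mkdir -p pics
cat > h.py <<'E'
import numpy as np, cv2
from plant import r, eyes
def snap(n,tag):
    p,d=eyes.snapshot(n); np.savez(f'pics/{tag}.npz',p=p,d=d); cv2.imwrite(f'pics/{tag}.png',p[:,:,::-1]); return p,d
def world(n,u,v,z):
    m=eyes.camera_model(n); x=(u-m['cx'])/m['fx']*z; y=(v-m['cy'])/m['fy']*z
    return (m['pose']@np.array([x,-y,-z,1]))[:3]
E
python3 - <<'E'
from h import *
print(r.get_state())
for n in('side','top'):
    snap(n,n+'0'); m=eyes.camera_model(n); print(m)
E
```

```text
{'clock': 0.0, 'q': array([-1.11215731,  0.68997153, -0.19451702,  1.56629703,  0.15732519,
        0.9025136 , -0.21510165]), 'qd': array([ 0.00034691,  0.0011286 , -0.00256546, -0.00048112, -0.00062279,
        0.00101423, -0.00011013]), 'joint_torque': array([-4.43643739e-04, -5.27554500e+01, -1.26628183e+00, -1.53425664e+01,
       -5.25089842e-02,  6.69407294e-03,  1.65376450e-04]), 'tool_pos': array([0.25742134, 0.56890359, 0.26293038]), 'eef_rot': array([ 2.10779150e-01,  9.77533296e-01, -8.90110591e-04, -1.15519317e-04]), 'contact_force': array([-0.24689616,  0.25732059,  0.00493696]), 'moment': array([-0.01293299,  0.00835536,  0.03327907]), 'opening': 0.9989228143036164}
{'fx': 431.52202176776245, 'fy': 431.52202176776245, 'cx': 315.8232955391625, 'cy': 191.78167451353852, 'pose': array([[ 0.99483965,  0.08428648, -0.0564789 ,  0.39129911],
       [-0.10137062,  0.84905093, -0.51849447, -0.62199355],
       [ 0.00425138,  0.52154416,  0.8532137 ,  1.19188285],
       [ 0.        ,  0.        ,  0.        ,  1.        ]])}
{'fx': 503.17917246838397, 'fy': 503.17917246838397, 'cx': 315.3147238283359, 'cy': 200.29379531113082, 'pose': array([[-7.21633055e-02,  9.65205873e-01, -2.51336588e-01,
         8.65310756e-02],
       [-9.97392286e-01, -6.95713277e-02,  1.91952562e-02,
         1.12511169e-01],
       [ 1.04155389e-03,  2.52066367e-01,  9.67709389e-01,
         1.54030998e+00],
       [ 0.00000000e+00,  0.00000000e+00,  0.00000000e+00,
         1.00000000e+00]])}
```

View pics/side0.png

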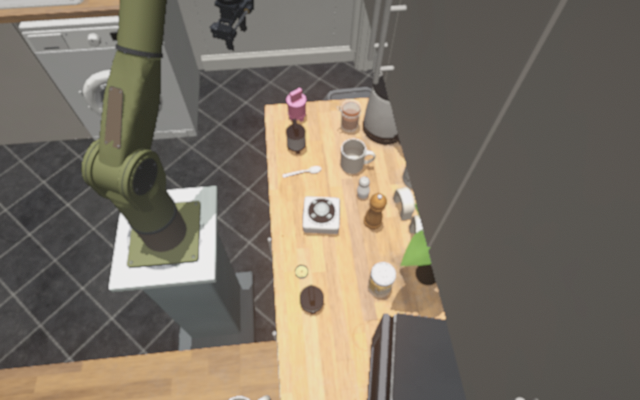

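View pics/top0.png

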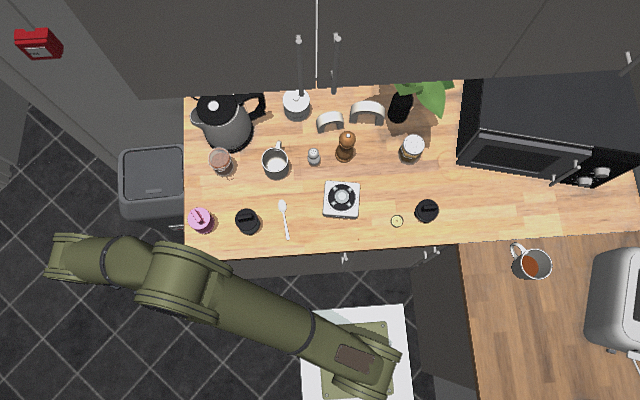

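Run:
```python
from h import *
d=np.load('pics/top0.npz');p=d['p'][:,:,::-1];D=d['d']
c=[p[v-32:v+32,u-32:u+32] for u,v in((247,222),(341,199),(427,211))]
cv2.imwrite('pics/c0.png',cv2.resize(np.hstack(c),(780,260),interpolation=cv2.INTER_CUBIC))
s=np.load('pics/side0.npz')['p'][:,:,::-1]
c=[s[v-32:v+32,u-32:u+32] for u,v in((296,125),(321,213),(312,298))]
cv2.imwrite('pics/c1.png',cv2.resize(np.hstack(c),(780,260),interpolation=cv2.INTER_CUBIC))
for u0,v0 in((247,222),(427,211),(341,199)):
    P=[world('top',u,v,D[v,u]) for u in range(u0-35,u0+36) for v in range(v0-28,v0+28) if D[v,u]>0]
    P=np.array(P); P=P[P[:,2]>0.02]; print(u0,len(P),np.percentile(P[:,2],[50,80,90,95,98,100]).round(3), P.mean(0).round(3))
    zt=P[:,2].max(); Q=P[P[:,2]>zt-0.008]; 
    print(' top',len(Q),Q.mean(0).round(3)); w,V=np.linalg.eigh(np.cov(Q[:,:2].T)); print(np.sqrt(w*12),V[:,1],np.degrees(np.arctan2(V[1,1],V[0,1])))
```

```text
Traceback (most recent call last):
  File "h.py", line 6, in world
    m=eyes.camera_model(n); x=(u-m['cx'])/m['fx']*z; y=(v-m['cy'])/m['fy']*z
ValueError: time passes only in moves, steps and waits
```

View pics/c0.png

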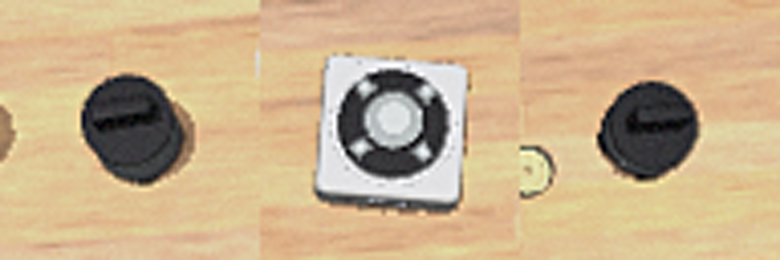

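View pics/c1.png

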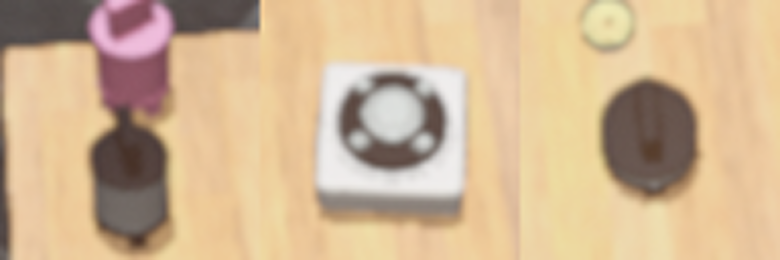

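Candidates in the top view: black-lidded cups at (247,222) and (427,211), and a pink one at (200,220), which is ruled out by its colour. In the crops the left black cup at (247,222) shows a longer body than the right one. I'll confirm this with depth.

```bash
python3 - <<'E'
import re
s=open('h.py').read().replace("m=eyes.camera_model(n); x=","m=M.setdefault(n,None) or M.update({n:eyes.camera_model(n)}) or M[n]; x=")
s=s.replace("def snap","M={}\ndef snap")
open('h.py','w').write(s)
E
python3 - <<'E'
from h import *
d=np.load('pics/top0.npz');D=d['d']
for u0,v0 in((247,222),(427,211),(341,199)):
    P=[world('top',u,v,D[v,u]) for u in range(u0-28,u0+29) for v in range(v0-28,v0+28) if D[v,u]>0]
    P=np.array(P); P=P[P[:,2]>0.02]; print(u0,len(P),np.percentile(P[:,2],[50,80,90,95,98,100]).round(3), P.mean(0).round(3))
    zt=np.percentile(P[:,2],99); Q=P[P[:,2]>zt-0.012]; 
    print(' top',len(Q),Q.mean(0).round(4)); w,V=np.linalg.eigh(np.cov(Q[:,:2].T)); print(np.sqrt(w*12),np.degrees(np.arctan2(V[1,1],V[0,1])))
    for z0,z1 in((.08,.095),(.046,.056),(.045,.055),(.056,.066),(.068,.08)):
        Q=P[(P[:,2]>z0)&(P[:,2]<z1)]
        if len(Q)>20: 
            rc=cv2.minAreaRect(Q[:,:2].astype(np.float32)*1000); c,rad=cv2.minEnclosingCircle(Q[:,:2].astype(np.float32)*1000); print(z0,z1,len(Q),rc,c,rad)
E
```

```text
247 503 [0.088 0.099 0.124 0.127 0.129 0.135] [0.415 0.289 0.086]
 top 72 [0.4208 0.2913 0.1258]
[0.01435045 0.04300027] 96.12340037727405
0.08 0.095 292 ((421.1702575683594, 292.8449401855469), (66.68797302246094, 64.60258483886719), 39.78305435180664) (421.0009460449219, 292.61572265625) 34.24168014526367
427 437 [0.054 0.071 0.089 0.092 0.094 0.099] [ 0.416 -0.251  0.057]
 top 70 [ 0.4195 -0.2542  0.0901]
[0.01475834 0.04415429] 94.53941183876232
0.08 0.095 70 ((419.9459228515625, -255.8822479248047), (14.372764587402344, 43.19851303100586), 3.389940023422241) (421.86920166015625, -255.84561157226562) 21.788394927978516
0.046 0.056 235 ((420.0786437988281, -255.55377197265625), (64.30247497558594, 66.12898254394531), 22.485958099365234) (419.86279296875, -255.50674438476562) 34.449241638183594
0.045 0.055 215 ((420.1060485839844, -255.43838500976562), (64.96346282958984, 65.94116973876953), 83.09391784667969) (420.1959228515625, -255.6139678955078) 34.10987091064453
0.056 0.066 49 ((420.8162841796875, -254.18099975585938), (60.27153778076172, 57.61265563964844), 68.39422607421875)
[... 194 characters left out ...]
3466749
0.046 0.056 515 ((474.5119323730469, 3.4666824340820312), (108.64270782470703, 108.89916229248047), 80.75955200195312) (474.3018493652344, 3.077928066253662) 72.8637924194336
0.045 0.055 506 ((474.477783203125, 3.409210205078125), (108.60218811035156, 110.20687103271484), 81.02163696289062) (474.3018493652344, 3.077928066253662) 72.8637924194336
0.056 0.066 388 ((473.0484313964844, 4.227939605712891), (104.747314453125, 100.34520721435547), 81.97917938232422) (468.73193359375, -0.1320972442626953) 64.07485961914062
0.068 0.08 191 ((477.343994140625, 3.262584686279297), (61.01734161376953, 65.80744934082031), 80.86211395263672) (473.3064270019531, 3.3046653270721436) 39.97524642944336
```

The left black cup has its lid at z≈0.088 and bar top at 0.126, so it is the tall one. The right one has its bar top at 0.090, so it is the low cup.
- **Tall cup:** centre (0.421, 0.2925), bar heading about 96°.
- **Grinder:** centre (0.474, 0.0035), sides at 81° and -9°.

Next I'll check the bar angle and the height of nearby obstacles, then work out the first move.

```bash
cat >> h.py <<'E'
from scipy.spatial.transform import Rotation as R
def plan(pos,yh,s=None):
    """units to reach TCP pos (world), tool pointing down with tool y heading yh deg"""
    s=s or r.get_state(); A=R.from_quat(s['eef_rot'])
    cand=[]
    for h in (yh,yh+180):
        y=np.array([np.cos(np.radians(h)),np.sin(np.radians(h)),0]); z=np.array([0,0,-1.]); x=np.cross(y,z)
        rv=(A.inv()*R.from_matrix(np.c_[x,y,z])).as_rotvec(degrees=True)/6; cand.append(rv)
    rv=min(cand,key=np.linalg.norm)
    print('d',(A.inv().apply(np.array(pos)-s['tool_pos'])/.06).round(3),'a',rv.round(3))
E
python3 - <<'E'
from h import *
d=np.load('pics/top0.npz');D=d['d']
Z=np.array([[world('top',u,v,D[v,u]) if D[v,u]>0 else [0,0,0] for u in range(640)] for v in range(260)])
for n,u0,u1,v0,v1 in(('mill',330,360,125,165),('shaker',303,322,145,168),('mug',258,292,140,182),('pink',184,216,203,236)):
    q=Z[v0:v1,u0:u1].reshape(-1,3); q=q[q[:,2]>.03]; print(n,q.min(0).round(3),q.max(0).round(3))
q=Z[200:245,225:270].reshape(-1,3)
for t in(.105,.112,.118):
    b=q[q[:,2]>t]; print(len(b),cv2.minAreaRect((b[:,:2]*1000).astype(np.float32)))
plan([.421,.2925,.24],6)
E
```

```text
mill [ 0.605 -0.048  0.03 ] [0.723 0.006 0.164]
shaker [0.597 0.058 0.03 ] [0.632 0.099 0.095]
mug [0.558 0.159 0.03 ] [0.666 0.239 0.099]
pink [0.4   0.398 0.03 ] [0.468 0.465 0.133]
94 ((421.2035827636719, 292.57177734375), (15.12492847442627, 44.17169952392578), 5.783081531524658)
86 ((421.2035827636719, 292.57177734375), (15.12492847442627, 44.17169952392578), 5.783081531524658)
76 ((421.2048645019531, 291.9328918457031), (15.062141418457031, 42.882041931152344), 6.097280502319336)
d [-4.383 -3.074  0.389] a [-1.400e-02  9.000e-03  9.944e+00]
```

servo_tool:
  deltas:
    - {"dx": -0.73, "dy": -0.51, "dz": 0, "az": 1.6, "hand": 88}
    - {"dx": -1.46, "dy": -1.02, "dz": 0, "az": 3.2, "hand": 88}
    - {"dx": -2.19, "dy": -1.53, "dz": 0, "az": 4.8, "hand": 88}
    - {"dx": -2.92, "dy": -2.05, "dz": 0, "az": 6.5, "hand": 88}
    - {"dx": -3.65, "dy": -2.56, "dz": 0.1, "az": 8.2, "hand": 88}
    - {"dx": -4.38, "dy": -3.07, "dz": 0.2, "az": 9.95, "hand": 88}
    - {"dx": -4.38, "dy": -3.07, "dz": 0.39, "az": 9.95, "hand": 88}
    - {"dx": -4.38, "dy": -3.07, "dz": 0.39, "az": 9.95, "hand": 88}
    - {"dx": -4.38, "dy": -3.07, "dz": 0.39, "az": 9.95, "hand": 88}

```text
schema error: expected keys dx, dy, dz, ax, ay, az, hand
```

Run:
```python
from h import *
p,d=snap('side','side1'); cv2.imwrite('pics/c2.png',cv2.resize(p[60:260,200:440,::-1],(720,600),interpolation=cv2.INTER_CUBIC))
print(r.get_state()['q'])
plan([.421,.2925,.117],6)
```

```text
[-1.11218382  0.68979283 -0.19453254  1.56607871  0.1572731   0.90250243
 -0.21511282]
d [-4.383 -3.073  2.44 ] a [-1.200e-02  8.000e-03  9.944e+00]
```

View pics/c2.png

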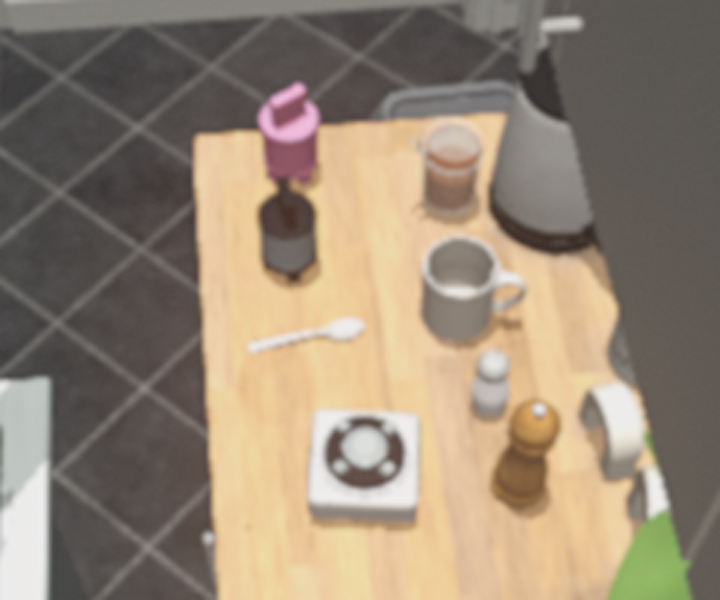

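The move call was refused because every row needs all seven keys, so the arm hasn't moved. The picture shows the tall black-lidded cup at (288,235) in the crop, next to the pink look-alike at (290,135).

servo_tool:
  deltas:
    - {"dx": -0.73, "dy": -0.51, "dz": 0, "ax": 0, "ay": 0, "az": 1.6, "hand": 88}
    - {"dx": -1.46, "dy": -1.02, "dz": 0, "ax": 0, "ay": 0, "az": 3.2, "hand": 88}
    - {"dx": -2.19, "dy": -1.53, "dz": 0, "ax": 0, "ay": 0, "az": 4.8, "hand": 88}
    - {"dx": -2.92, "dy": -2.05, "dz": 0, "ax": 0, "ay": 0, "az": 6.5, "hand": 88}
    - {"dx": -3.65, "dy": -2.56, "dz": 0.1, "ax": 0, "ay": 0, "az": 8.2, "hand": 88}
    - {"dx": -4.38, "dy": -3.07, "dz": 0.2, "ax": 0, "ay": 0, "az": 9.95, "hand": 88}
    - {"dx": -4.38, "dy": -3.07, "dz": 0.39, "ax": 0, "ay": 0, "az": 9.95, "hand": 88}
    - {"dx": -4.38, "dy": -3.07, "dz": 0.39, "ax": 0, "ay": 0, "az": 9.95, "hand": 88}
    - {"dx": -4.38, "dy": -3.07, "dz": 0.39, "ax": 0, "ay": 0, "az": 9.95, "hand": 88}

```text
clock: 1.27
tool_pos: [0.4202, 0.295, 0.2403]
eef_rot: [0.668, 0.744, 0.0, -0.001]
contact_force: [-1.1, 0.4, -0.6]
opening: 0.999
```

Run:
```python
from h import *
p,d=snap('side','side2'); cv2.imwrite('pics/c3.png',cv2.resize(p[60:260,200:440,::-1],(720,600),interpolation=cv2.INTER_CUBIC))
print(r.get_state()['q'])
plan([.421,.2925,.117],6)
```

```text
[-0.73948245  0.57790055  0.06099698  1.933067   -0.05817609  0.63164922
 -0.53407131]
d [-0.045  0.006  2.058] a [-0.    -0.012  0.025]
```

View pics/c3.png

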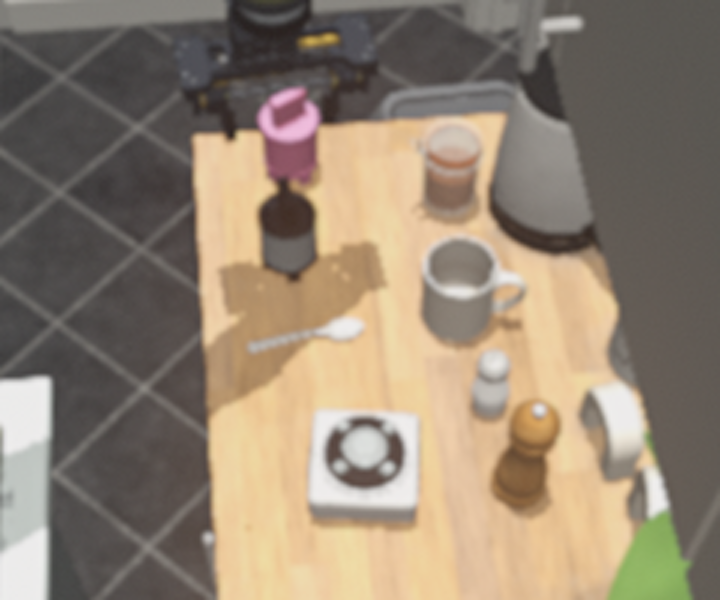

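The open gripper sits above the cup with its fingers at about (230,115) and (330,110) in the crop, appearing higher because of its height. Next I descend and close on the bar.

servo_tool:
  deltas:
    - {"dx": -0.04, "dy": 0, "dz": 0.6, "ax": 0, "ay": 0, "az": 0, "hand": 88}
    - {"dx": -0.04, "dy": 0, "dz": 1.2, "ax": 0, "ay": 0, "az": 0, "hand": 88}
    - {"dx": -0.04, "dy": 0, "dz": 1.7, "ax": 0, "ay": 0, "az": 0, "hand": 88}
    - {"dx": -0.04, "dy": 0, "dz": 2.04, "ax": 0, "ay": 0, "az": 0, "hand": 88}
    - {"dx": -0.04, "dy": 0, "dz": 2.04, "ax": 0, "ay": 0, "az": 0, "hand": 88}
    - {"dx": -0.04, "dy": 0, "dz": 2.04, "ax": 0, "ay": 0, "az": 0, "hand": 88}

```text
clock: 2.08
tool_pos: [0.4215, 0.2918, 0.1187]
eef_rot: [0.669, 0.743, 0.001, -0.0]
contact_force: [-0.1, -0.6, 0.4]
opening: 1.002
```

servo_tool:
  deltas:
    - {"dx": 0, "dy": 0, "dz": 0, "ax": 0, "ay": 0, "az": 0, "hand": 40}
    - {"dx": 0, "dy": 0, "dz": 0, "ax": 0, "ay": 0, "az": 0, "hand": 20}
    - {"dx": 0, "dy": 0, "dz": 0, "ax": 0, "ay": 0, "az": 0, "hand": 0}
    - {"dx": 0, "dy": 0, "dz": 0, "ax": 0, "ay": 0, "az": 0, "hand": 0}
    - {"dx": 0, "dy": 0, "dz": 0, "ax": 0, "ay": 0, "az": 0, "hand": 0}
    - {"dx": 0, "dy": 0, "dz": 0, "ax": 0, "ay": 0, "az": 0, "hand": 0}
  newtons: 45

```text
clock: 2.82
tool_pos: [0.4213, 0.291, 0.1179]
eef_rot: [0.669, 0.743, 0.0, -0.0]
contact_force: [1.1, 0.0, -0.3]
opening: 0.34
```

servo_tool:
  deltas:
    - {"dx": 0, "dy": 0, "dz": 0, "ax": 0, "ay": 0, "az": 0, "hand": 0}
    - {"dx": 0, "dy": 0, "dz": 0, "ax": 0, "ay": 0, "az": 0, "hand": 0}
    - {"dx": 0, "dy": 0, "dz": 0, "ax": 0, "ay": 0, "az": 0, "hand": 0}
    - {"dx": 0, "dy": 0, "dz": 0, "ax": 0, "ay": 0, "az": 0, "hand": 0}

```text
clock: 3.32
tool_pos: [0.4214, 0.291, 0.1178]
eef_rot: [0.669, 0.743, 0.0, 0.0]
contact_force: [0.3, 0.3, -2.3]
opening: 0.155
```

servo_tool:
  deltas:
    - {"dx": 0, "dy": 0, "dz": -0.5, "ax": 0, "ay": 0, "az": 0, "hand": 0}
    - {"dx": 0, "dy": 0, "dz": -1.1, "ax": 0, "ay": 0, "az": 0, "hand": 0}
    - {"dx": 0, "dy": 0, "dz": -1.7, "ax": 0, "ay": 0, "az": 0, "hand": 0}
    - {"dx": 0, "dy": 0, "dz": -2.0, "ax": 0, "ay": 0, "az": 0, "hand": 0}
    - {"dx": 0, "dy": 0, "dz": -2.0, "ax": 0, "ay": 0, "az": 0, "hand": 0}
    - {"dx": 0, "dy": 0, "dz": -2.0, "ax": 0, "ay": 0, "az": 0, "hand": 0}

```text
clock: 4.08
tool_pos: [0.4206, 0.2905, 0.2369]
eef_rot: [0.669, 0.743, -0.001, -0.0]
contact_force: [0.3, -0.6, -3.1]
opening: 0.153
```

Run:
```python
from h import *
p,d=snap('side','side3'); cv2.imwrite('pics/c4.png',cv2.resize(p[60:260,200:440,::-1],(720,600),interpolation=cv2.INTER_CUBIC))
print(r.get_state()['tool_pos'])
plan([.474,.0035,.237],-9)
```

```text
[0.4205815  0.29044227 0.23675815]
d [-4.849e+00  3.880e-01  2.000e-03] a [-0.02   0.015  2.495]
```

View pics/c4.png

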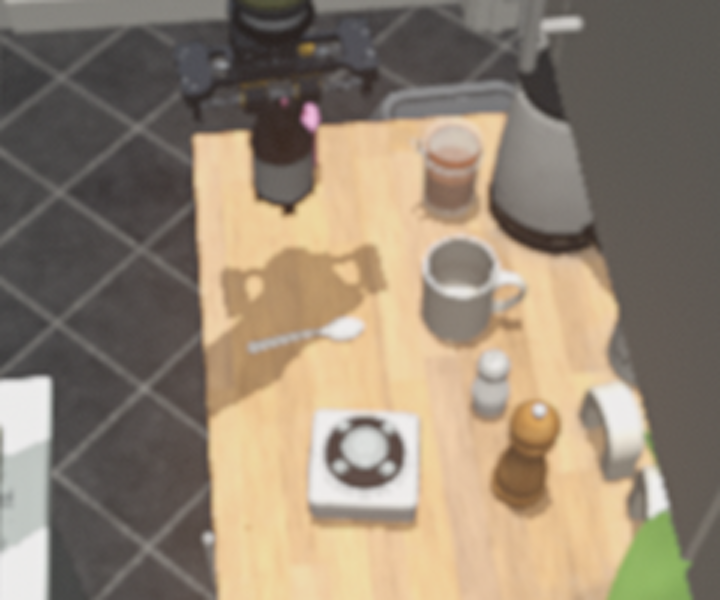

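The cup is held upright and off the table at about (285,170) in the crop, with its shadow below. Next I carry it over the grinder, turning it by 15°.

servo_tool:
  deltas:
    - {"dx": -0.5, "dy": 0.04, "dz": 0, "ax": 0, "ay": 0, "az": 0.25, "hand": 0}
    - {"dx": -1.2, "dy": 0.1, "dz": 0, "ax": 0, "ay": 0, "az": 0.6, "hand": 0}
    - {"dx": -1.9, "dy": 0.15, "dz": 0, "ax": 0, "ay": 0, "az": 1.0, "hand": 0}
    - {"dx": -2.6, "dy": 0.2, "dz": 0, "ax": 0, "ay": 0, "az": 1.4, "hand": 0}
    - {"dx": -3.3, "dy": 0.26, "dz": 0, "ax": 0, "ay": 0, "az": 1.8, "hand": 0}
    - {"dx": -4.0, "dy": 0.31, "dz": 0, "ax": 0, "ay": 0, "az": 2.1, "hand": 0}
    - {"dx": -4.6, "dy": 0.36, "dz": 0, "ax": 0, "ay": 0, "az": 2.4, "hand": 0}
    - {"dx": -4.87, "dy": 0.38, "dz": 0, "ax": 0, "ay": 0, "az": 2.5, "hand": 0}
    - {"dx": -4.87, "dy": 0.38, "dz": 0, "ax": 0, "ay": 0, "az": 2.5, "hand": 0}
    - {"dx": -4.87, "dy": 0.38, "dz": 0, "ax": 0, "ay": 0, "az": 2.5, "hand": 0}

```text
clock: 5.38
tool_pos: [0.4741, 0.0046, 0.2376]
eef_rot: [0.76, 0.65, 0.0, -0.001]
contact_force: [0.9, -0.4, -1.9]
opening: 0.156
```

Run:
```python
from h import *
p,d=snap('side','side4'); cv2.imwrite('pics/c5.png',cv2.resize(p[110:260,230:430,::-1],(800,600),interpolation=cv2.INTER_CUBIC))
print(r.get_state()['tool_pos'])
plan([.474,.002,.190],-9)
```

```text
[0.47410704 0.00468614 0.23767558]
d [-0.045  0.006  0.795] a [-0.008 -0.01   0.025]
```

View pics/c5.png

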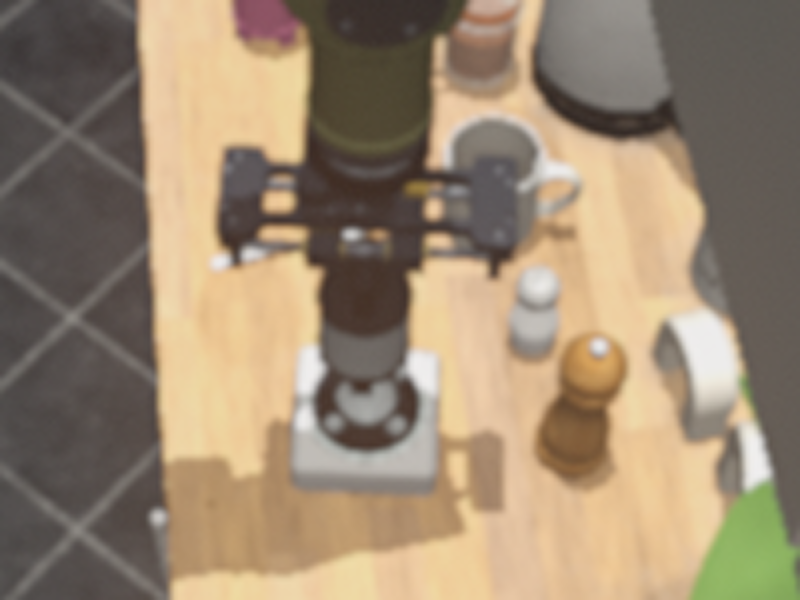

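The cup hangs over the disc: its axis is at about x=365 in the crop, the boss is at (367,400), and one tooth shows at (362,378). Next I lower it.

servo_tool:
  deltas:
    - {"dx": -0.03, "dy": 0.01, "dz": 0.3, "ax": 0, "ay": 0, "az": 0, "hand": 0}
    - {"dx": -0.03, "dy": 0.01, "dz": 0.6, "ax": 0, "ay": 0, "az": 0, "hand": 0}
    - {"dx": -0.03, "dy": 0.01, "dz": 0.75, "ax": 0, "ay": 0, "az": 0, "hand": 0}
    - {"dx": -0.03, "dy": 0.01, "dz": 0.83, "ax": 0, "ay": 0, "az": 0, "hand": 0}
    - {"dx": -0.03, "dy": 0.01, "dz": 0.91, "ax": 0, "ay": 0, "az": 0, "hand": 0}
    - {"dx": -0.03, "dy": 0.01, "dz": 0.97, "ax": 0, "ay": 0, "az": 0, "hand": 0}
    - {"dx": -0.03, "dy": 0.01, "dz": 0.97, "ax": 0, "ay": 0, "az": 0, "hand": 0}
    - {"dx": -0.03, "dy": 0.01, "dz": 0.97, "ax": 0, "ay": 0, "az": 0, "hand": 0}

```text
clock: 6.42
tool_pos: [0.4748, 0.0008, 0.1799]
eef_rot: [0.761, 0.649, 0.0, 0.0]
contact_force: [0.4, 0.4, -2.1]
opening: 0.154
```

Run:
```python
from h import *
p,d=snap('side','side5'); cv2.imwrite('pics/c6.png',cv2.resize(p[160:250,270:390,::-1],(800,600),interpolation=cv2.INTER_CUBIC))
s=r.get_state();print(s['tool_pos'],s['contact_force'],s['moment'])
plan([.474,.002,.170],-9)
```

```text
[0.47484161 0.000796   0.17990387] [-0.04105429 -0.16486951 -2.26784255] [-0.05154033  0.06691666  0.03564706]
d [ 0.018 -0.017  0.165] a [ 0.004 -0.002 -0.007]
```

View pics/c6.png

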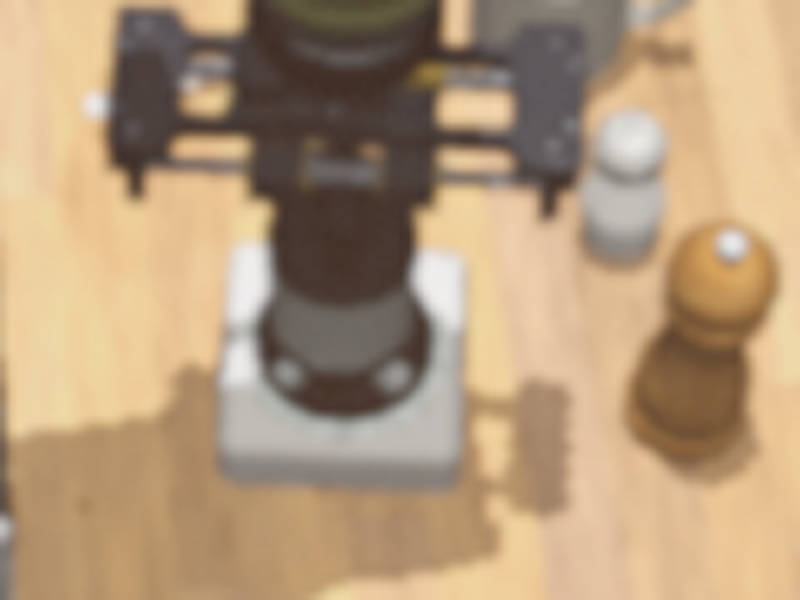

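At TCP z 0.180 the underside is about 10 mm below the lug tops with no contact force, so the teeth are in the gaps. The two front lugs at (288,375) and (393,375) show either side of a tooth. Next I push down.

servo_tool:
  deltas:
    - {"dx": 0.01, "dy": -0.01, "dz": 0.05, "ax": 0, "ay": 0, "az": 0, "hand": 0}
    - {"dx": 0.01, "dy": -0.01, "dz": 0.1, "ax": 0, "ay": 0, "az": 0, "hand": 0}
    - {"dx": 0.01, "dy": -0.01, "dz": 0.14, "ax": 0, "ay": 0, "az": 0, "hand": 0}
    - {"dx": 0.01, "dy": -0.01, "dz": 0.18, "ax": 0, "ay": 0, "az": 0, "hand": 0}
    - {"dx": 0.01, "dy": -0.01, "dz": 0.18, "ax": 0, "ay": 0, "az": 0, "hand": 0}
    - {"dx": 0.01, "dy": -0.01, "dz": 0.18, "ax": 0, "ay": 0, "az": 0, "hand": 0}

```text
clock: 7.22
tool_pos: [0.475, 0.0012, 0.1695]
eef_rot: [0.761, 0.649, 0.001, 0.001]
contact_force: [0.8, -1.9, 9.6]
opening: 0.158
```

servo_tool:
  deltas:
    - {"dx": 0, "dy": 0, "dz": 0.02, "ax": 0, "ay": 0, "az": 0, "hand": 0}
    - {"dx": 0, "dy": 0, "dz": 0.04, "ax": 0, "ay": 0, "az": 0, "hand": 0}
    - {"dx": 0, "dy": 0, "dz": 0.04, "ax": 0, "ay": 0, "az": 0, "hand": 0}
    - {"dx": 0, "dy": 0, "dz": 0.04, "ax": 0, "ay": 0, "az": 0, "hand": 0}

```text
clock: 7.72
tool_pos: [0.4753, 0.0012, 0.1693]
eef_rot: [0.761, 0.649, 0.002, 0.001]
contact_force: [-4.1, -0.6, 34.9]
opening: 0.154
```

The stop is reached: the force rose from 10 to 35 N with no further travel. Now I relieve the pressure and open.

servo_tool:
  deltas:
    - {"dx": 0, "dy": 0, "dz": -0.03, "ax": 0, "ay": 0, "az": 0, "hand": 0}
    - {"dx": 0, "dy": 0, "dz": -0.04, "ax": 0, "ay": 0, "az": 0, "hand": 0}
    - {"dx": 0, "dy": 0, "dz": -0.04, "ax": 0, "ay": 0, "az": 0, "hand": 30}
    - {"dx": 0, "dy": 0, "dz": -0.04, "ax": 0, "ay": 0, "az": 0, "hand": 60}
    - {"dx": 0, "dy": 0, "dz": -0.04, "ax": 0, "ay": 0, "az": 0, "hand": 60}
    - {"dx": 0, "dy": 0, "dz": -0.04, "ax": 0, "ay": 0, "az": 0, "hand": 60}
    - {"dx": 0, "dy": 0, "dz": -0.04, "ax": 0, "ay": 0, "az": 0, "hand": 60}
    - {"dx": 0, "dy": 0, "dz": -0.04, "ax": 0, "ay": 0, "az": 0, "hand": 60}

```text
clock: 8.72
tool_pos: [0.4742, 0.0015, 0.1689]
eef_rot: [0.761, 0.649, -0.0, -0.0]
contact_force: [0.7, 1.1, -0.6]
opening: 0.683
```

servo_tool:
  deltas:
    - {"dx": 0, "dy": 0, "dz": -0.4, "ax": 0, "ay": 0, "az": 0, "hand": 60}
    - {"dx": 0, "dy": 0, "dz": -1.0, "ax": 0, "ay": 0, "az": 0, "hand": 60}
    - {"dx": 0, "dy": 0, "dz": -1.8, "ax": 0, "ay": 0, "az": 0, "hand": 60}
    - {"dx": 0.7, "dy": 0, "dz": -2.2, "ax": 0, "ay": 0, "az": 0, "hand": 60}
    - {"dx": 1.5, "dy": 0, "dz": -2.2, "ax": 0, "ay": 0, "az": 0, "hand": 60}
    - {"dx": 2.3, "dy": 0, "dz": -2.2, "ax": 0, "ay": 0, "az": 0, "hand": 60}
    - {"dx": 3.1, "dy": 0, "dz": -2.2, "ax": 0, "ay": 0, "az": 0, "hand": 60}
    - {"dx": 3.9, "dy": 0, "dz": -2.2, "ax": 0, "ay": 0, "az": 0, "hand": 60}
    - {"dx": 4.4, "dy": 0, "dz": -2.2, "ax": 0, "ay": 0, "az": 0, "hand": 60}
    - {"dx": 4.4, "dy": 0, "dz": -2.2, "ax": 0, "ay": 0, "az": 0, "hand": 60}

```text
clock: 9.98
tool_pos: [0.515, 0.2651, 0.3004]
eef_rot: [0.759, 0.651, 0.0, -0.001]
contact_force: [0.2, -0.9, -0.0]
opening: 0.683
```

Run:
```python
from h import *
p,d=snap('side','side6'); q,D=snap('top','top6')
a=cv2.resize(p[160:250,270:390,::-1],(400,300),interpolation=cv2.INTER_CUBIC);b=cv2.resize(q[150:240,281:401,::-1],(400,300),interpolation=cv2.INTER_CUBIC)
cv2.imwrite('pics/c7.png',np.hstack([a,b])); cv2.imwrite('pics/top6f.png',q[:,:,::-1])
for u0,v0,l in((341,190,.115),(427,211,.045)):
    P=np.array([world('top',u,v,D[v,u]) for u in range(u0-30,u0+31) for v in range(v0-30,v0+30) if D[v,u]>0])
    print(np.percentile(P[:,2],[90,95,98,99,100]).round(3))
    for z0,z1 in((l,l+.05),) if l<.1 else((.131,.152),(.165,.19)):
        Q=P[(P[:,2]>z0)&(P[:,2]<z1)]
        if len(Q)>10: print(z0,z1,len(Q),np.median(Q[:,2]),cv2.minAreaRect(Q[:,:2].astype(np.float32)*1000))
print(r.get_state()['contact_force'],r.get_state()['opening'],r.get_state()['tool_pos'])
```

```text
[0.136 0.142 0.174 0.178 0.842]
0.131 0.152 302 0.13914207073056573 ((473.9730529785156, 2.6569175720214844), (64.0637435913086, 65.5146255493164), 84.0203628540039)
0.165 0.19 89 0.1759220515787232 ((473.118408203125, 3.1316661834716797), (43.042137145996094, 14.821927070617676), 82.46807098388672)
[0.047 0.054 0.081 0.089 0.099]
0.045 0.095 372 0.05392971694408499 ((420.16107177734375, -256.0755615234375), (65.73417663574219, 64.98299407958984), 15.68335247039795)
[-0.52330041 -0.5747697  -1.02364108] 0.6771426099799289 [0.51543986 0.26088048 0.30065321]
```

View pics/c7.png

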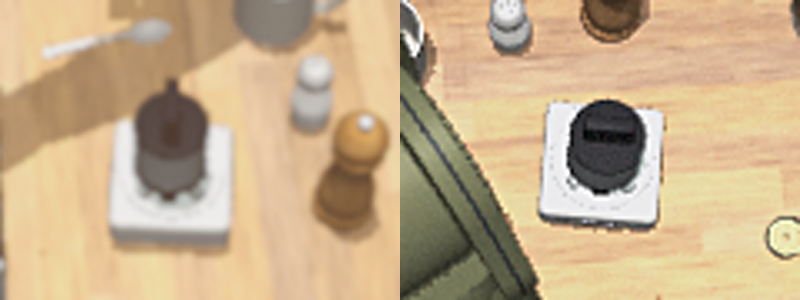

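Both views show the cup upright and centred on the grinder, with the disc sunk level (dark ring gone) and the gripper clear. The lid is at z=0.139 and the bar top at 0.176; a fully sunk, meshed cup should read 0.138 and 0.176. The low cup hasn't moved.

```bash
python3 -c "
from plant import r
print(r.finish_job())"
```

```text
the job is handed in; nothing more can be done
None
```

The tall cup is on the grinder, meshed and pushed down to the stop, and I handed the job in at about 10 s of the 35 s allowed. No verdict was reported.

I gripped the left, black-lidded cup by its lid bar, turned it 15° to line up with the block, lowered it so the teeth went between the lugs, and pushed down. The stop showed as a rise from 10 to 35 N with no further travel. I then took the pressure off, opened the gripper and moved clear.

Last checks:
- **Height:** the lid is at 0.139 m and the bar top at 0.176 m, against 0.138 and 0.176 expected for a meshed cup on a fully sunk disc.
- **Position:** the cup is within about 1–2 mm of the disc axis, and its bar is parallel to the block's side to within about 2°.
- **Upright:** it looks upright in both views; I did not measure the tilt.
- **Low cup:** it has not moved, within measuring error (under 1 mm).
- **Robot:** it touches nothing, and the force reading is about zero.

No check failed or disagreed. My first move call was refused because rows were missing keys, and it moved nothing.

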